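# Reset the cold-stage controller and close its cover

## Robot

A 7-joint arm with a two-finger parallel gripper is mounted at the origin on the work surface. World frame = base frame: x ahead of the robot, y to its left, z up, the work surface at z = 0. Lengths are in mm, angles in rad, forces in N, time in s.
With the tool pointing down it reaches from about 350 to 900 mm from the base axis. Payload 7.2 kg.
Tool frame: the origin (TCP) lies midway between the tips of the shut fingers; the grasp point (between the pads) lies 19 mm behind it; z points along the fingers, y is the line along which they close (so a half turn about z gives the same grasp; the last joint's range is limited). The gripper opens to 85 mm and grips with 20 to 120 N. Pads are 22 mm wide; open, the fingers measure 114 mm over their backs; the gripper's body (76 mm by 85 mm) begins 54 mm behind the grasp point. The pads swing forward as they close: fully open they stand 13 mm farther back than shut.
Start: joints at [-0.068, 0.411, -0.013, 1.596, 0.006, 1.134, -0.082], TCP at [625.003, -0.011, 231.297] pointing down, gripper open.
Joint ranges: [-2.95, 2.95], [-0.29, 1.99], [-1.47, 1.44], [0.14, 2.54], [-1.03, 4.17], [0.13, 1.85], [-2.86, 2.86]. Speed limits (rad/s): [2.39, 2.39, 3.01, 3.01, 3.14, 3.14, 3.14].

## Interface

Orientations are given as a unit quaternion [x, y, z, w].
In Python, from station import manip, eyes, spotter gives the robot as it stands. The module is installed in compiled form; this text tells all that it offers.
- The arm moves only by the shell command python3 -m inch 'ROWS' [FORCE]. ROWS is text: rows parted by semicolons, each of 5 numbers parted by spaces: the shift along the world's x, y, z as a fraction of full scale, then the turn about the world's z as a fraction of full scale, then the finger opening in mm, from 0 to 85.4. In form: x y z roll jaw; .... A call has exactly 10 rows; each row is the pose to reach, as a shift and turn from the pose commanded when the call began; what a row does not reach only later rows make up. Full scale, the value 1, is 200 mm for a shift and pi/2 rad for a turn. A row lasts 1/10 s, in which the tool goes at most 50 mm and 8.59 degrees, less where a joint would pass 70% of its speed; a pose out of reach is approached as far as the arm can. A call with a number of a shift or a turn outside -1 to 1 is refused whole. A call with a gripper value outside its range is refused whole. The fingers move at their own pace and stop on an object; FORCE is the grip in N (left out, the last holds). Time passes only in rows, so rows that repeat a pose let the fingers close, or fill a call up. It gives the time, the measured TCP pose, the force, the opening and the grip force at its end, in the units of the state.
- manip.state(): the state, without advancing time (a new reading comes with each control period).
- eyes.snapshot(name): name is "scene" or "side" or "wrist"; returns a dict with "pixels" (420x560x3 uint8, red, green, blue), "fx", "fy", "cx", "cy" (pixels), "extrinsics" (4x4, takes a point from camera to world coordinates); the wrist camera has in their place "T_tool_cam" (4x4, takes a point from camera to tool coordinates, whose origin is the TCP and whose axes are the flange's). Camera axes: x right, y down, z forward; pixel columns grow to the right and rows downward; lengths in mm; the calibration is good to about 2 mm. A picture is of the moment at which its call begins: read the wrist's pose just before it. There is no depth.
- manip.sign_off(): hands the job in; it is judged then, once.
Trained networks look in the newest picture that a camera, given by its name, has taken for a name from the list of things; names that differ only in an ending like _2 or _b are one class to them, and where a whole thing is asked for, a point or a joint stands for the part that bears it (a point fixed in the world has none). Each returns a list of dicts, best first, with "p" (0 to 1); they miss things now and then, are a little off and sometimes report something else, mostly with a low value. They report only what shows in the picture. A call takes as long as a camera call. They do not tell look-alikes from the thing itself.
- spotter.outline_of(label, camera): "mask" (420x560 bool, what is visible of it).
- spotter.tip_of(label, camera): "centre" ([x, y, z] in mm, in world coordinates, good to about 4 mm: a listed point, or the origin of a listed thing).
The state is a dict: "clock": time; "q": joint angles; "qd": joint speeds; "joint_torque": joint torques, N m; "tool_pos": TCP position; "ee_rot": TCP orientation; "wrist_force": force on the tool from outside, world axes, zero at the start; "torque": the same for the moment, N m; "grip_width": opening from 0.0 (shut) to 1.0 (fully open); "gripper_force": force on a finger pad.
Only numpy, scipy, OpenCV 4.12 (cv2) and the standard library are available. Lean on these libraries where they do the work, as an engineer would, in place of code of your own. Each camera call takes 0.05 s, during which the arm holds its last target. There are 200 camera calls.

## Task

The cold-stage controller beside the microtome has tripped. Take the orange stylus from its stand, use it to press the red recessed reset button on the controller's top panel fully down for a moment, hang the stylus back upright by its collar in the fork of the stand, and push the green cover door shut until it snaps home on its catch. Leave the other things on the bench where they are.

Things in the scene. Friction and masses are not known exactly. Their poses are not given: they have to be found in the camera images.
- controller: Cold-stage controller: a grey metal box, 180 mm along its x, 160 mm along its y, 85 mm tall up to its flat white top panel, fixed to the bench. Origin at the centre of its underside; z up, the cover door is hinged along its +y edge.
- reset_well (a point): Centre of the mouth of the recess of the reset button, level with the top panel (85 mm above the bench), marked by a thin yellow ring: a round well 18 mm in diameter. The red button cap lies 12 mm down in it. In the controller's frame at x -25, y -30, z 85 mm.
- reset_button (a joint): Travel of the spring reset button: 0 = up at rest, 0.006 m = fully down. It starts to move at about 2 N and is fully down at about 5.5 N; springs back by itself.
- button_cap: The red round button cap, 15 mm in diameter; origin at the centre of its top face, 12 mm below the top panel at rest. It moves straight down.
- cover_door (a joint): Angle of the green cover door: 0 = shut flat over the panel, 1.57 = upright, at most 2.1 (leaning outwards, away from the panel). Stiff hinge: it stays where it is left. In the last 13 mm of its free edge's travel (from about 0.08 rad) a ridge on the edge's tab must be forced past a sprung ball (about 6 N at the edge); it then snaps to 0 and is held there.
- door_hinge (a point): Middle of the hinge line, parallel to the controller's x at y +81, z 97 mm of its frame, mid-thickness of the door: a plate 176 mm wide along the hinge, 6 mm thick, reaching 163 mm from the hinge line; shut, its upper face is 100 mm above the bench. At the middle of its free edge a tab 50 mm wide, ending 173 mm from the hinge line, stands 27 mm off the inner face.
- door_edge (a point): Middle of the free edge of the door, on its outer face (the upper face when shut), 163 mm from the hinge line; moves with the door.
- stylus: The reset stylus, a straight round tool 146 mm long, 60 g. Origin at its lower tip, z along it towards the handle. Steel pin 8 mm thick with a round nose from 0 to 60 mm, black collar 34 mm across from 60 to 66 mm, orange handle 18 mm thick with black bands from 66 to 146 mm. It starts hanging upright by the collar in the stand, tip 15 mm above the bench.
- stylus_grip (a point): A point on the axis of the stylus in the middle of the handle, 108 mm above its tip.
- stand: The stylus stand, fixed to the bench: dark foot 90 x 80 x 10 mm, and an aluminium two-pronged fork, 50 mm wide, its flat top 75 mm above the bench. Origin on the bench below the place where the stylus hangs, z up. The slot of the fork is 16 mm wide in y (centred on y 0), open towards the stand's -x at x -35 mm and closed at x +20 mm.
- amber_bottle: amber glass reagent bottle, 64 mm across, 125 mm tall; loose bystander, origin at its underside.
- jar: clear jar with a blue cap, 64 mm across, 75 mm tall; loose bystander, origin at its underside.
- blade_case: flat orange blade case with a clear lid, 115 x 36 x 20 mm, long axis x; loose bystander, origin at its underside.
- slide_box: blue slide box with a white lid, 85 x 100 x 34 mm; loose bystander, origin at its underside.
- brush: bench brush, 170 mm long, lying along its x; loose bystander, origin at its underside.
- wrench: small steel wrench, 150 mm long, lying along its x; loose bystander, origin at its underside.
- dish: shallow glass dish, 90 mm across, 18 mm tall; loose bystander, origin at its underside.
There are look-alikes about, which are no part of the job. What is shaped like the stand but turquoise is not meant.

How it is judged:
By the outcome, as a careful person would: the job done as asked, in the order asked, and still so for the second after the job is handed in, with the robot touching nothing.
It also fails if it takes over 72 s, if anything falls off the work surface, if the arm or the gripper's body presses on something with over 40 N, if the wrist force passes 120 N, or if a joint passes its speed limit or range.

## Working session

There is one attempt and no reset: what is moved stays moved. The work goes in short steps, Python scripts to look and compute and a shell command to move; the robot and the scene stay as the last step left them, time stands still between calls to the robot, and variables do not carry over. Pictures are saved under pics/ and viewed, at most 11 in all, crops included, and the job is handed in when it is done.

```bash
mkdir -p pics
cat > h.py <<'E'
import numpy as np, cv2
from station import manip, eyes, spotter
def save(cam,name):
    s=eyes.snapshot(cam); cv2.imwrite(f'pics/{name}.png',cv2.cvtColor(s['pixels'],cv2.COLOR_RGB2BGR)); return s
def proj(s,p):
    c=np.linalg.inv(s['extrinsics'])@np.append(p,1); return np.array([s['fx']*c[0]/c[2]+s['cx'],s['fy']*c[1]/c[2]+s['cy']])
def tips(cam,labels):
    for l in labels:
        print(cam,l,[(np.round(d['centre'],1).tolist(),round(d['p'],2)) for d in spotter.tip_of(l,cam)[:3]])
E
python3 - <<'E'
from h import *
L=['controller','reset_well','door_hinge','door_edge','stylus','stylus_grip','stand','button_cap']
a=save('scene','scene0'); tips('scene',L+['amber_bottle','jar','blade_case','slide_box','brush','wrench','dish'])
b=save('side','side0'); tips('side',L)
cv2.imwrite('pics/both.png',cv2.resize(np.vstack([cv2.imread('pics/scene0.png'),cv2.imread('pics/side0.png')]),(400,600)))
print(manip.state())
for s in(a,b): print(s['fx'],s['cx'],s['cy'],s['extrinsics'].round(3).tolist())
E
```

```text
scene controller [([480.5, -241.4, 2.0], 0.95)]
scene reset_well [([451.8, -265.9, 84.2], 0.86), ([328.7, 392.5, -2.6], 0.24)]
scene door_hinge [([479.1, -159.3, 97.0], 0.68)]
scene door_edge [([483.4, -117.6, 253.1], 0.91)]
scene stylus [([524.7, 197.4, 14.8], 0.69)]
scene stylus_grip [([528.0, 193.8, 120.9], 0.8)]
scene stand [([531.7, 191.7, -1.7], 0.76), ([490.9, 333.4, -1.4], 0.56)]
scene button_cap []
scene amber_bottle []
scene jar [([566.7, -471.5, -5.2], 0.97)]
scene blade_case [([513.7, -1.0, -0.5], 0.83), ([501.7, 492.1, -2.6], 0.24), ([476.8, -239.9, 1.6], 0.22)]
scene slide_box [([341.8, -446.4, 1.3], 0.95)]
scene brush [([328.6, 393.4, 0.8], 0.71)]
scene wrench [([501.9, 492.5, -2.9], 0.95), ([525.7, 196.0, 14.2], 0.17)]
scene dish [([753.4, -55.8, -0.2], 0.71), ([483.3, -238.8, 4.9], 0.62)]
side controller [([478.6, -239.1, -1.1], 0.73)]
side reset_well [([445.8, -269.1, 86.4], 0.83), ([571.4, -474.8, -3.0], 0.25)]
side door_hinge [([485.2, -152.8, 97.1], 0.77)]
side door_edge [([483.8, -112.4, 257.9], 0.71)]
side stylus [([526.1, 191.6, 14.5], 0.62)]
side stylus_grip 
[... 515 characters left out ...]
'tool_pos': array([ 6.24994934e+02, -7.88158946e-03,  2.31286402e+02]), 'ee_rot': array([ 7.07119792e-01,  7.07093770e-01,  1.29805957e-05, -2.98863024e-06]), 'wrist_force': array([-0.07106875, -0.11117783, -0.17449046]), 'torque': array([-0.0152829 ,  0.0283037 ,  0.01285597]), 'gripper_force': 0.0, 'grip_width': 1.0039007990523834}
504.5480668575473 273.17913951170624 206.5930356511159 [[-0.413, 0.711, -0.569, 1313.784], [0.911, 0.314, -0.269, 370.585], [-0.013, -0.63, -0.777, 1201.214], [0.0, 0.0, 0.0, 1.0]]
386.56182251096203 279.97740656836913 205.77558728986105 [[-0.772, -0.389, 0.503, -118.895], [-0.635, 0.488, -0.598, 769.627], [-0.013, -0.781, -0.624, 918.531], [0.0, 0.0, 0.0, 1.0]]
```

View pics/scene0.png

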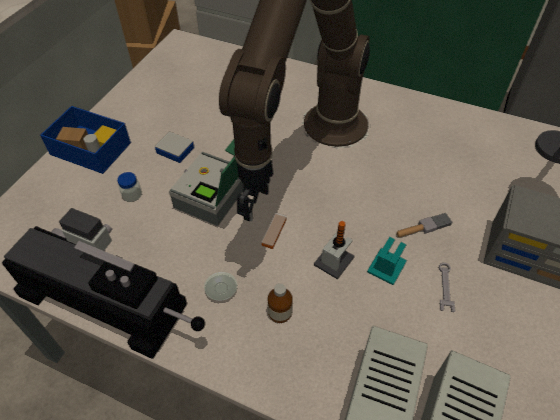

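View pics/side0.png

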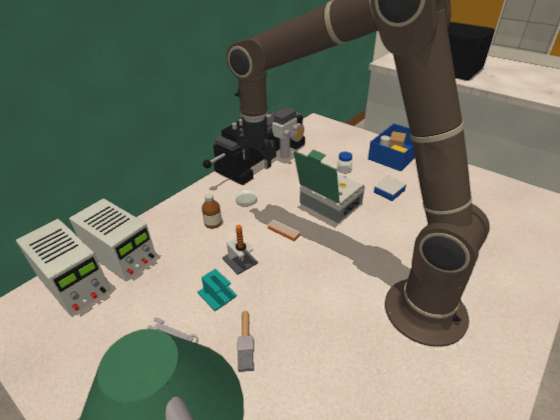

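The aluminium stand with the orange stylus is at scene pixel (340,245), and the turquoise decoy is at (388,260). The controller is at (205,190), with its green door leaning open. Next I'll look at the stand with the wrist camera.

```bash
python3 -m inch '-0.06 0.12 0.05 0 85; -0.12 0.25 0.1 0 85; -0.18 0.4 0.15 0 85; -0.24 0.55 0.2 0 85; -0.3 0.7 0.25 0 85; -0.35 0.85 0.3 0 85; -0.4 0.9 0.35 0 85; -0.45 0.96 0.4 0 85; -0.48 0.96 0.4 0 85; -0.48 0.96 0.4 0 85' 40
python3 - <<'E'
from h import *
st=manip.state(); print(st['tool_pos'],st['ee_rot'])
s=save('wrist','wrist0'); print(s['T_tool_cam'].round(3).tolist(),s['fx'],s['cx'],s['cy'])
L=['stylus','stylus_grip','stand']
tips('wrist',L)
save('scene','s1');tips('scene',L+['reset_well','door_hinge','door_edge','controller'])
save('side','d1');tips('side',L+['reset_well','door_hinge','door_edge','controller'])
E
```

```text
clock: 2.25
tool_pos: [528.6, 191.0, 311.5]
ee_rot: [0.707, 0.707, 0.0, 0.0]
wrist_force: [0.1, -0.2, -1.4]
grip_width: 0.996
gripper_force: 0.0
[528.64421693 191.03960341 311.48945507] [7.07288127e-01 7.06925320e-01 6.57615750e-07 3.12238912e-04]
[[0.0, -0.947, -0.322, 82.549], [1.0, -0.0, 0.001, 0.471], [-0.001, -0.322, 0.947, -142.657], [0.0, 0.0, 0.0, 1.0]] 314.20562215777045 276.5196179754598 210.85731793885225
wrist stylus [([527.1, 193.2, 18.4], 0.97), ([531.9, 202.4, -2.0], 0.19)]
wrist stylus_grip [([527.8, 194.6, 118.8], 0.76), ([747.8, 116.1, 0.2], 0.56)]
wrist stand [([533.4, 199.9, -6.1], 0.96), ([490.1, 335.9, -5.6], 0.95)]
scene stylus [([524.0, 197.0, 14.4], 0.73)]
scene stylus_grip [([528.2, 196.2, 121.1], 0.49)]
scene stand [([530.1, 194.0, -1.3], 0.69), ([492.4, 332.2, -5.5], 0.6), ([481.6, -161.4, 97.3], 0.23)]
scene reset_well [([452.3, -265.4, 84.8], 0.85), ([748.9, 115.6, 1.8], 0.52)]
scene door_hinge [([480.7, -159.7, 99.4], 0.9)]
scene door_edge [([481.7, -116.2, 252.3], 0.69)]
scene controller [([478.0, -241.8, 1.2], 0.97), ([528.0, 196.7, 16.3], 0.5), ([478.7, -161.9, 96.0], 0.16)]
side stylus [([526.1, 194.4, 17.1], 0.5)]
side stylus_grip [([526.8, 189.6, 124.7], 0.46)]
side stand [([532.0, 195.3, 0.8], 0.76), ([490.8, 335.3, -0.3], 0.74)]
side reset_well [([453.6, -266.9, 89.2], 0.95)]
side door_hinge [([481.2, -152.1, 102.0], 0.78)]
side door_edge [([484.1, -115.3, 257.5], 0.81)]
side controller [([479.7, -241.8, -2.6], 0.88)]
```

View pics/wrist0.png

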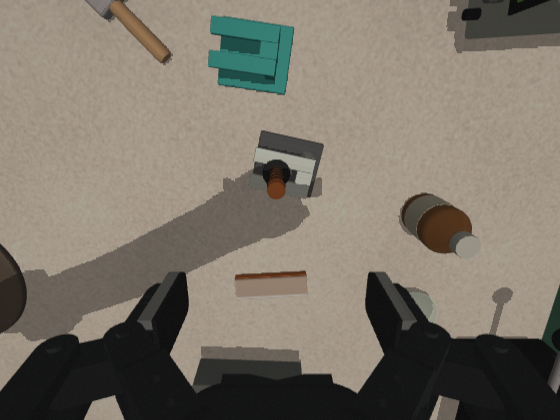

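The wrist picture shows the stylus upright at pixel (276,175). The fork opens towards -x at a yaw of about -10°, and the bottle at (440,230) is clear of the fingers. I'll descend over the handle.

```bash
python3 -m inch '-0.008 0.01 -0.15 0 85; -0.008 0.01 -0.3 0 85; -0.008 0.01 -0.45 0 85; -0.008 0.01 -0.6 0 85; -0.008 0.01 -0.72 0 85; -0.008 0.01 -0.82 0 85; -0.008 0.01 -0.9 0 85; -0.008 0.01 -0.95 0 85; -0.008 0.01 -0.98 0 85; -0.008 0.01 -0.98 0 85' 40
python3 - <<'E'
from h import *
print(manip.state()['wrist_force'])
a=save('wrist','w1');b=save('scene','s2')
cv2.imwrite('pics/c1.png',np.hstack([cv2.imread('pics/w1.png')[:, 100:460],cv2.resize(cv2.imread('pics/s2.png')[190:290,290:390],(420,420),interpolation=2)]))
E
```

```text
clock: 4.25
tool_pos: [527.2, 194.0, 114.9]
ee_rot: [0.707, 0.707, -0.0, -0.0]
wrist_force: [-0.8, -0.5, 0.6]
grip_width: 0.994
gripper_force: 0.0
[-0.84281245 -0.47407366  0.57650953]
```

View pics/c1.png

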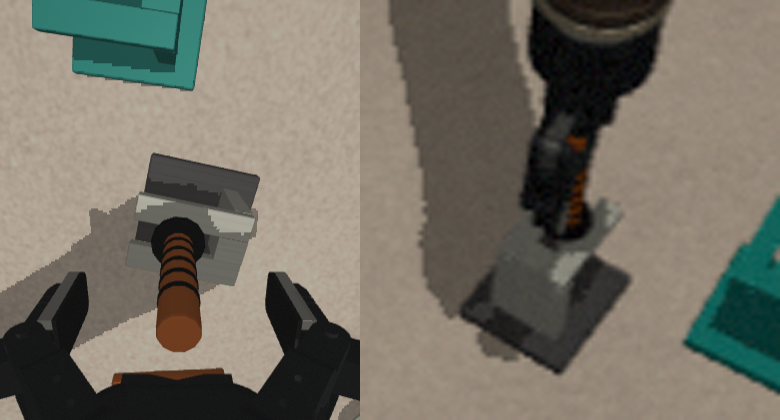

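The handle is centred between the pads (crop pixel x≈178), so I'll close the fingers.

```bash
python3 -m inch '0 0 0 0 40; 0 0 0 0 12; 0 0 0 0 10; 0 0 0 0 10; 0 0 0 0 10; 0 0 0 0 10; 0 0 0 0 10; 0 0 0 0 10; 0 0 0.02 0 10; 0 0 0.02 0 10' 60
python3 -m inch '0 0 0.05 0 10; 0 0 0.12 0 10; 0 0 0.24 0 10; 0 0 0.36 0 10; 0 0 0.48 0 10; 0 0 0.56 0 10; 0 0 0.6 0 10; 0 0 0.62 0 10; 0 0 0.62 0 10; 0 0 0.62 0 10' 60
python3 - <<'E'
from h import *
a=save('wrist','w2');tips('wrist',['stylus','stylus_grip'])
save('side','d2');tips('side',['stylus','stylus_grip'])
save('scene','s3');tips('scene',['stylus','stylus_grip'])
print(manip.state()['tool_pos'])
cv2.imwrite('pics/c2.png',np.hstack([cv2.imread('pics/w2.png')[:, 100:460],cv2.resize(cv2.imread('pics/d2.png')[150:290,170:310],(420,420),interpolation=2)]))
E
```

```text
clock: 5.35
tool_pos: [527.5, 194.0, 119.5]
ee_rot: [0.707, 0.707, 0.0, 0.0]
wrist_force: [1.0, 0.3, -1.0]
grip_width: 0.194
gripper_force: 58.4
clock: 6.35
tool_pos: [527.0, 193.8, 242.5]
ee_rot: [0.707, 0.707, -0.001, -0.0]
wrist_force: [0.2, -0.3, -0.7]
grip_width: 0.192
gripper_force: 58.5
wrist stylus []
wrist stylus_grip [([523.8, 191.2, 251.0], 0.84)]
side stylus [([526.4, 194.2, 140.3], 0.72)]
side stylus_grip [([526.8, 190.1, 249.2], 0.6)]
scene stylus [([524.0, 195.8, 144.8], 0.69)]
scene stylus_grip [([524.9, 191.7, 250.2], 0.69)]
[527.35916828 193.98021708 243.1176359 ]
```

View pics/c2.png

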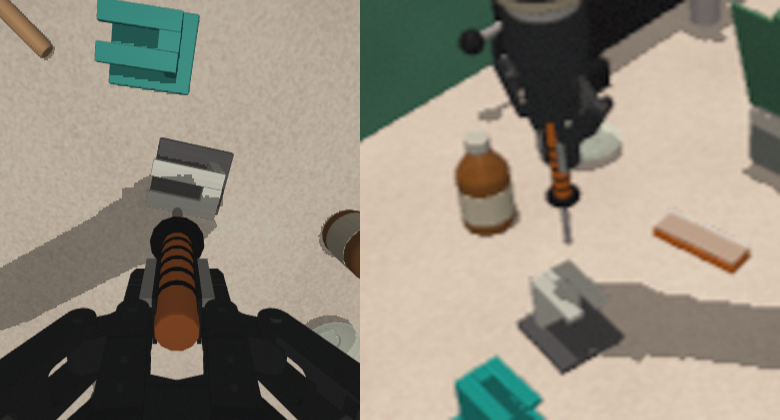

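The stylus is held straight; in the crop its pin tip shows at (178,212), below the collar. I'll carry it high over the door to the reset well.

```bash
python3 -m inch '0 0 0.15 0 10; 0 0 0.3 0 10; -0.05 -0.1 0.5 0 10; -0.1 -0.25 0.65 0 10; -0.16 -0.4 0.8 0 10; -0.22 -0.6 0.88 0 10; -0.3 -0.8 0.88 0 10; -0.36 -0.9 0.88 0 10; -0.37 -0.98 0.88 0 10; -0.37 -1 0.88 0 10' 60
python3 -m inch '0 -0.1 0 0 10; 0 -0.25 0 0 10; 0 -0.45 0 0 10; 0 -0.65 0 0 10; 0 -0.8 0 0 10; 0 -0.9 0 0 10; 0 -0.96 0 0 10; 0 -1 0 0 10; 0 -1 0 0 10; 0 -1 0 0 10' 60
python3 -m inch '0 -0.1 0 0 10; 0 -0.22 0 0 10; 0 -0.3 -0.1 0 10; 0 -0.3 -0.25 0 10; 0 -0.3 -0.4 0 10; 0 -0.3 -0.55 0 10; 0 -0.3 -0.68 0 10; 0 -0.3 -0.76 0 10; 0 -0.3 -0.8 0 10; 0 -0.3 -0.8 0 10' 60
python3 - <<'E'
from h import *
print(manip.state()['tool_pos'])
a=save('wrist','w3');tips('wrist',['stylus','reset_well','controller'])
save('scene','s4');tips('scene',['stylus','reset_well','stylus_grip'])
save('side','d4');tips('side',['stylus','reset_well','stylus_grip'])
cv2.imwrite('pics/c3.png',np.hstack([cv2.imread('pics/w3.png')[:, 100:460],cv2.resize(cv2.imread('pics/s4.png')[110:230,140:260],(420,420),interpolation=2)]))
E
```

```text
clock: 7.8
tool_pos: [453.0, -8.0, 419.8]
ee_rot: [0.708, 0.706, 0.0, 0.001]
wrist_force: [0.1, 0.0, -0.4]
grip_width: 0.19
gripper_force: 58.6
clock: 8.8
tool_pos: [453.8, -204.9, 419.2]
ee_rot: [0.707, 0.708, 0.0, -0.0]
wrist_force: [-0.3, 0.5, -0.8]
grip_width: 0.196
gripper_force: 58.6
clock: 9.8
tool_pos: [453.4, -265.0, 258.7]
ee_rot: [0.707, 0.708, -0.0, -0.001]
wrist_force: [0.4, 0.5, -0.9]
grip_width: 0.196
gripper_force: 58.6
[ 453.44093439 -264.96003154  258.65756988]
wrist stylus [([453.4, -268.9, 159.8], 0.76)]
wrist reset_well [([449.4, -268.2, 86.1], 0.66)]
wrist controller [([475.0, -235.6, 2.2], 0.7), ([452.1, -270.4, 73.0], 0.17)]
scene stylus [([452.5, -262.7, 159.1], 0.76)]
scene reset_well [([449.9, -262.3, 86.6], 0.61)]
scene stylus_grip [([454.7, -265.9, 268.1], 0.67)]
side stylus [([452.1, -267.5, 162.0], 0.66)]
side reset_well [([451.8, -266.5, 90.9], 0.79)]
side stylus_grip [([453.3, -266.7, 268.7], 0.68)]
```

View pics/c3.png

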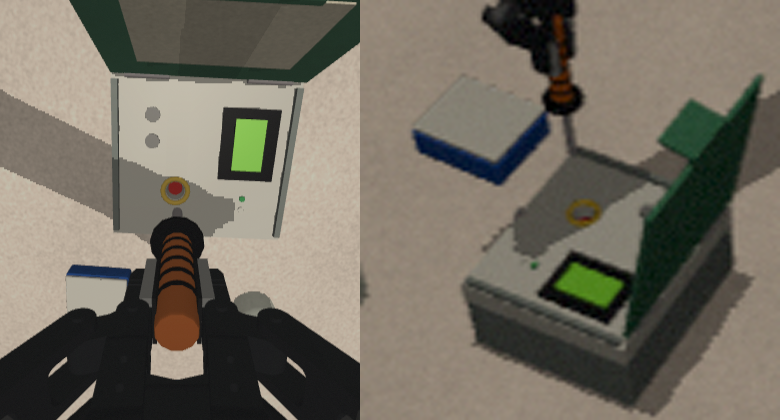

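The wrist crop shows the yellow ring with the red button at (175,191) and the pin tip at about (178,212). I'll measure the ring by its colour in all three cameras, and the stylus tip from a mask.

```bash
cat >> h.py <<'E'
def ray(s,uv,z):
    E=s['extrinsics']; d=E[:3,:3]@np.array([(uv[0]-s['cx'])/s['fx'],(uv[1]-s['cy'])/s['fy'],1]); o=E[:3,3]
    return o+d*(z-o[2])/d[2]
def shot(cam):
    st=manip.state(); s=eyes.snapshot(cam)
    if cam=='wrist':
        from scipy.spatial.transform import Rotation as R
        T=np.eye(4);T[:3,:3]=R.from_quat(st['ee_rot']).as_matrix();T[:3,3]=st['tool_pos']; s['extrinsics']=T@s['T_tool_cam']
    return s
E
python3 - <<'E'
from h import *
for cam in('wrist','scene','side'):
    s=shot(cam); h=cv2.cvtColor(s['pixels'],cv2.COLOR_RGB2HSV)
    m=((h[...,0]>20)&(h[...,0]<30)&(h[...,1]>130)&(h[...,2]>60)).astype(np.uint8)
    c=proj(s,[452,-267,85]); yy,xx=np.mgrid[:420,:560]; m[np.hypot(xx-c[0],yy-c[1])>30]=0
    p=np.argwhere(m)[:,::-1]
    e=cv2.minEnclosingCircle(p.astype(np.float32)); bb=(p.min(0)+p.max(0))/2
    print(cam,len(p),e,bb,ray(s,bb,85).round(1))
    M=spotter.outline_of('stylus',cam)
    if M:
        q=np.argwhere(M[0]['mask'])[:,::-1]
        b=q[q[:,1]>=q[:,1].max()-2] if cam!='wrist' else q[q[:,1]<=q[:,1].min()+2]
        print(' tip px',b.mean(0),M[0]['p'],'pred',proj(s,[453.4,-265,158.5]).round(1),'ray at tip z',ray(s,b.mean(0),159.5).round(1))
E
```

```text
wrist 319 ((274.547607421875, 189.3095245361328), 14.551023483276367) [274.5 189.5] [ 452.1 -267.8   85. ]
 tip px [277.31578947 208.21052632] 0.82 pred [275.7 209.3] ray at tip z [ 454.8 -263.7  159.5]
scene 33 ((203.5, 170.5), 4.743516445159912) [203.5 170.5] [ 452.4 -267.7   85. ]
side 15 ((342.5, 184.5), 3.5356338024139404) [342.5 185. ] [ 450.1 -267.7   85. ]
 tip px [343.16666667 165.91666667] 0.71 pred [343.1 168.3] ray at tip z [ 460.7 -276.8  159.5]
```

Well at (452, -268), tip at about (454, -264.5), so I'll shift and lower it into the recess.

```bash
python3 -m inch '-0.01 -0.015 0 0 10; -0.01 -0.015 -0.08 0 10; -0.01 -0.015 -0.16 0 10; -0.01 -0.015 -0.24 0 10; -0.01 -0.015 -0.3 0 10; -0.01 -0.015 -0.33 0 10; -0.01 -0.015 -0.36 0 10; -0.01 -0.015 -0.38 0 10; -0.01 -0.015 -0.4 0 10; -0.01 -0.015 -0.4 0 10' 60
python3 - <<'E'
from h import *
a=save('wrist','w5')
cv2.imwrite('pics/c5.png',cv2.resize(a['pixels'][120:270,200:350,::-1],(500,500),interpolation=2))
E
```

```text
clock: 11.7
tool_pos: [451.3, -268.9, 179.1]
ee_rot: [0.707, 0.707, -0.0, -0.0]
wrist_force: [0.2, -0.7, -0.1]
grip_width: 0.195
gripper_force: 58.6
```

View pics/c5.png

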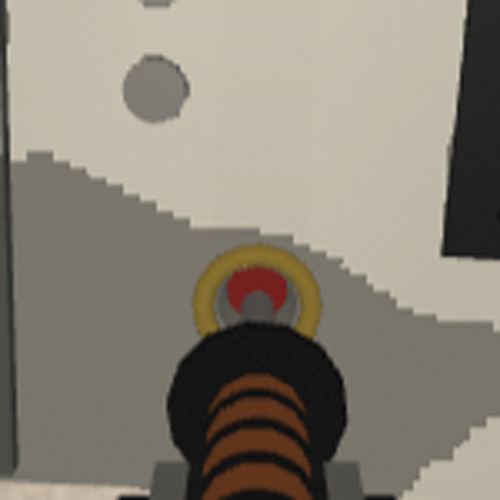

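The pin is inside the ring, in line with the red cap at (258,290). Now I'll press it.

```bash
python3 -m inch '0 0 -0.02 0 10; 0 0 -0.03 0 10; 0 0 -0.04 0 10; 0 0 -0.05 0 10; 0 0 -0.055 0 10; 0 0 -0.06 0 10; 0 0 -0.062 0 10; 0 0 -0.062 0 10; 0 0 -0.062 0 10; 0 0 -0.062 0 10' 60
```

```text
clock: 12.75
tool_pos: [451.5, -269.1, 167.0]
ee_rot: [0.707, 0.707, 0.0, 0.0]
wrist_force: [-0.7, 0.4, 4.3]
grip_width: 0.195
gripper_force: 58.8
```

```bash
python3 -m inch '0 0 -0.004 0 10; 0 0 -0.008 0 10; 0 0 -0.012 0 10; 0 0 -0.015 0 10; 0 0 -0.015 0 10; 0 0 -0.015 0 10; 0 0 -0.015 0 10; 0 0 -0.015 0 10; 0 0 -0.015 0 10; 0 0 -0.015 0 10' 60
```

```text
clock: 13.75
tool_pos: [452.1, -269.7, 166.1]
ee_rot: [0.707, 0.707, 0.001, 0.001]
wrist_force: [-4.0, 1.4, 22.9]
grip_width: 0.195
gripper_force: 61.3
```

22.9 N against the hard stop means the button is fully down. I'll lift and carry the stylus back.

```bash
python3 -m inch '0 0 0.03 0 10; 0 0 0.08 0 10; 0 0 0.18 0 10; 0 0 0.32 0 10; 0 0 0.48 0 10; 0 0 0.64 0 10; 0 0 0.8 0 10; 0 0 0.92 0 10; 0 0 1 0 10; 0 0 1 0 10' 60
python3 -m inch '0 0 0.15 0 10; 0 0.05 0.28 0 10; 0 0.15 0.28 0 10; 0 0.3 0.28 0 10; 0 0.5 0.28 0 10; 0 0.7 0.28 0 10; 0 0.85 0.28 0 10; 0 0.95 0.28 0 10; 0 1 0.28 0 10; 0 1 0.28 0 10' 60
python3 -m inch '0.03 0.1 0 0 10; 0.08 0.25 0 0 10; 0.15 0.45 0 0 10; 0.22 0.65 0 0 10; 0.28 0.8 0 0 10; 0.33 0.9 -0.1 0 10; 0.36 0.96 -0.25 0 10; 0.38 1 -0.4 0 10; 0.38 1 -0.5 0 10; 0.38 1 -0.5 0 10' 60
python3 -m inch '0 0.1 0 0 10; 0 0.2 0 0 10; 0 0.28 -0.05 0 10; 0 0.315 -0.15 0 10; 0 0.315 -0.25 0 10; 0 0.315 -0.32 0 10; 0 0.315 -0.36 0 10; 0 0.315 -0.38 0 10; 0 0.315 -0.38 0 10; 0 0.315 -0.38 0 10' 60
python3 - <<'E'
from h import *
print(manip.state()['tool_pos'])
a=save('wrist','w6');b=save('scene','s6');d=save('side','d6');tips('side',['stylus','stylus_grip','reset_well'])
f=lambda s,r,c,n:cv2.resize(s['pixels'][r:r+n,c:c+n,::-1],(380,380),interpolation=2)
cv2.imwrite('pics/c6.png',np.hstack([f(a,120,180,200),f(d,190,185,90)]))
E
```

```text
clock: 14.75
tool_pos: [452.0, -269.4, 365.9]
ee_rot: [0.707, 0.707, 0.001, 0.001]
wrist_force: [-0.5, -0.1, -0.7]
grip_width: 0.195
gripper_force: 58.8
clock: 15.75
tool_pos: [451.2, -68.1, 419.0]
ee_rot: [0.706, 0.708, -0.0, -0.001]
wrist_force: [-0.9, 0.4, -1.2]
grip_width: 0.192
gripper_force: 58.8
clock: 16.75
tool_pos: [526.5, 128.9, 316.3]
ee_rot: [0.708, 0.707, -0.003, -0.001]
wrist_force: [0.1, -0.0, -1.2]
grip_width: 0.193
gripper_force: 58.8
clock: 17.75
tool_pos: [527.9, 194.0, 244.7]
ee_rot: [0.707, 0.707, 0.001, 0.0]
wrist_force: [1.0, 0.0, -0.2]
grip_width: 0.196
gripper_force: 58.8
[527.88487667 193.96979061 244.70206134]
side stylus [([527.1, 192.1, 145.2], 0.48)]
side stylus_grip [([526.5, 191.5, 254.9], 0.49), ([481.3, -151.4, 98.4], 0.32)]
side reset_well [([451.1, -266.8, 86.8], 0.81)]
```

View pics/c6.png

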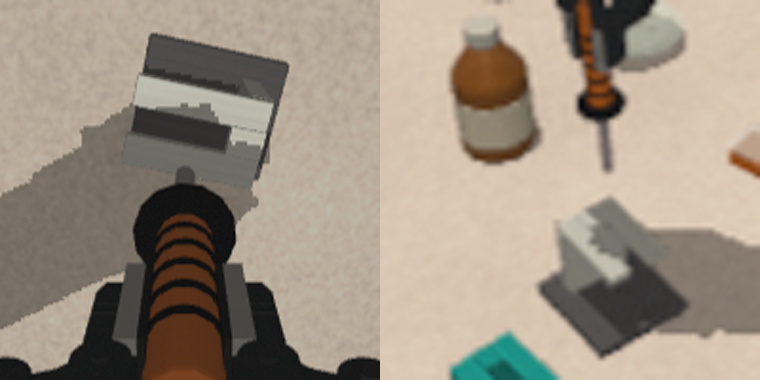

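The stylus is still straight and above the slot. In the crop the fork slot is at about (180,130). I'll lower it in stages, watching the force.

```bash
python3 -m inch '0 0 -0.08 0 10; 0 0 -0.16 0 10; 0 0 -0.24 0 10; 0 0 -0.3 0 10; 0 0 -0.34 0 10; 0 0 -0.38 0 10; 0 0 -0.42 0 10; 0 0 -0.46 0 10; 0 0 -0.5 0 10; 0 0 -0.5 0 10' 60
python3 -m inch '0 0 -0.03 0 10; 0 0 -0.06 0 10; 0 0 -0.09 0 10; 0 0 -0.11 0 10; 0 0 -0.12 0 10; 0 0 -0.13 0 10; 0 0 -0.135 0 10; 0 0 -0.137 0 10; 0 0 -0.137 0 10; 0 0 -0.137 0 10' 60
```

```text
clock: 19.05
tool_pos: [526.8, 193.7, 142.7]
ee_rot: [0.707, 0.707, -0.001, -0.0]
wrist_force: [-0.8, -0.4, -0.8]
grip_width: 0.19
gripper_force: 58.8
clock: 20.05
tool_pos: [527.5, 194.0, 116.6]
ee_rot: [0.707, 0.707, 0.0, 0.0]
wrist_force: [0.3, 0.1, -1.1]
grip_width: 0.196
gripper_force: 58.8
```

```bash
python3 -m inch '0 0 -0.003 0 10; 0 0 -0.006 0 10; 0 0 -0.006 0 10; 0 0 -0.006 0 25; 0 0 -0.006 0 30; 0 0 -0.006 0 40; 0 0 -0.006 0 85; 0 0 -0.006 0 85; 0 0 -0.006 0 85; 0 0 -0.006 0 85' 60
python3 - <<'E'
from h import *
a=save('wrist','w7');b=save('scene','s7');d=save('side','d7')
tips('wrist',['stylus','stylus_grip']);tips('side',['stylus'])
f=lambda s,r,c,n:cv2.resize(s['pixels'][r:r+n,c:c+n,::-1],(380,380),interpolation=2)
cv2.imwrite('pics/c7.png',np.hstack([f(a,120,160,240),f(d,190,185,90)]))
E
```

```text
clock: 21.05
tool_pos: [527.4, 194.0, 115.3]
ee_rot: [0.707, 0.707, 0.0, 0.0]
wrist_force: [0.4, 0.2, -1.0]
grip_width: 0.992
gripper_force: 0.0
wrist stylus [([525.3, 193.6, 12.3], 0.64)]
wrist stylus_grip [([528.3, 192.8, 121.8], 0.89)]
side stylus [([523.2, 190.5, 13.8], 0.57), ([519.0, -4.0, 2.8], 0.19)]
```

View pics/c7.png

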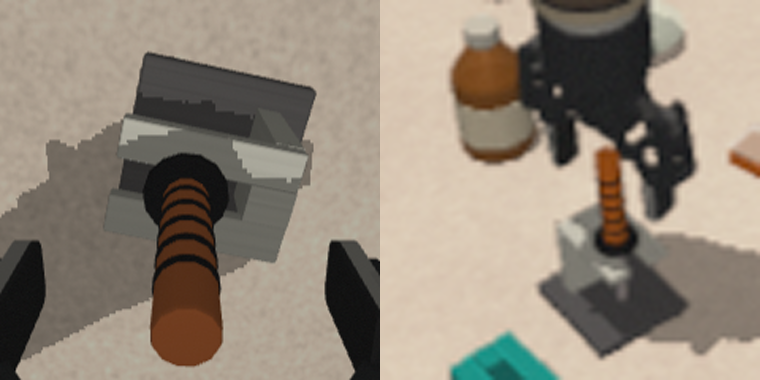

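The stylus hangs upright: collar at (187,190) seated on the fork, pin in the slot. Next I'll shut the fingers, go behind the door at x≈482 and push it.

```bash
python3 -m inch '0 0 0.1 0 85; 0 0 0.25 0 85; 0 0 0.45 0 85; 0 0 0.65 0 60; 0 -0.05 0.85 0 30; -0.05 -0.2 1 0 0; -0.1 -0.4 1 0 0; -0.17 -0.6 1 0 0; -0.227 -0.75 1 0 0; -0.227 -0.8 1 0 0' 40
python3 -m inch '0 -0.1 0 0 0; 0 -0.25 0 0 0; 0 -0.38 0 0 0; 0 -0.47 -0.05 0 0; 0 -0.47 -0.15 0 0; 0 -0.47 -0.25 0 0; 0 -0.47 -0.33 0 0; 0 -0.47 -0.38 0 0; 0 -0.47 -0.4 0 0; 0 -0.47 -0.4 0 0'
python3 - <<'E'
from h import *
print(manip.state()['tool_pos'],manip.state()['grip_width'])
d=save('side','d8');s=save('scene','s8');tips('scene',['stylus','door_edge','door_hinge']);tips('side',['stylus','door_edge'])
f=lambda s,r,c,n:cv2.resize(s['pixels'][r:r+n,c:c+n,::-1],(380,380),interpolation=2)
cv2.imwrite('pics/c8.png',np.hstack([f(s,90,150,220),f(d,90,190,200)]))
E
```

```text
clock: 22.35
tool_pos: [480.8, 30.4, 315.8]
ee_rot: [0.709, 0.706, -0.0, 0.0]
wrist_force: [0.6, 0.3, 0.7]
grip_width: -0.001
gripper_force: 0.0
clock: 23.35
tool_pos: [482.1, -59.7, 235.1]
ee_rot: [0.707, 0.707, -0.0, -0.0]
wrist_force: [-1.2, -0.1, -0.1]
grip_width: -0.002
gripper_force: 0.0
[482.1223806  -59.72441428 235.14472394] -0.0020747752679614443
scene stylus [([527.7, 194.4, 16.8], 0.66)]
scene door_edge [([483.1, -116.7, 253.9], 0.78), ([479.3, -240.9, 2.4], 0.46)]
scene door_hinge [([480.9, -156.8, 98.6], 0.88)]
side stylus [([524.5, 193.8, 18.4], 0.77), ([748.7, 117.9, 4.4], 0.37)]
side door_edge [([480.9, -115.5, 258.4], 0.73), ([497.2, 495.1, -0.9], 0.19)]
```

View pics/c8.png

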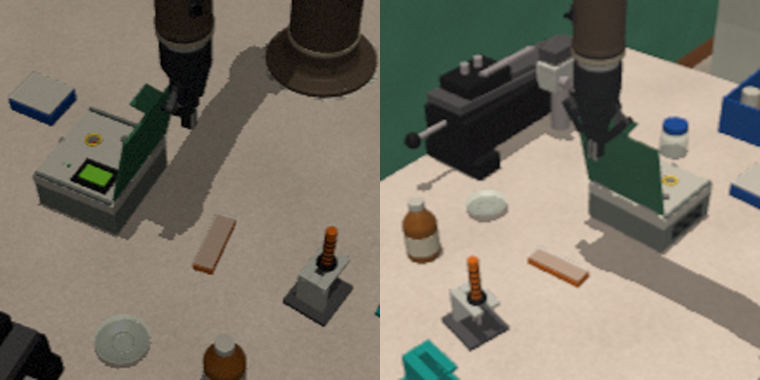

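The stylus hangs upright at (330,255) in the left crop, and the gripper is behind the door at (190,110). I'll push the door over.

```bash
python3 -m inch '0 -0.1 0 0 0; 0 -0.2 0 0 0; 0 -0.28 0.02 0 0; 0 -0.36 0.04 0 0; 0 -0.42 0.05 0 0; 0 -0.48 0.05 0 0; 0 -0.54 0.045 0 0; 0 -0.6 0.04 0 0; 0 -0.65 0.03 0 0; 0 -0.69 0.02 0 0' 40
python3 -m inch '0 0 0 0 0; 0 -0.105 -0.05 0 0; 0 -0.2 -0.115 0 0; 0 -0.285 -0.19 0 0; 0 -0.355 -0.275 0 0; 0 -0.415 -0.37 0 0; 0 -0.457 -0.475 0 0; 0 -0.477 -0.547 0 0; 0 -0.49 -0.6 0 0; 0 -0.49 -0.605 0 0'
```

```text
clock: 24.7
tool_pos: [481.9, -199.0, 239.0]
ee_rot: [0.707, 0.707, -0.0, -0.0]
wrist_force: [-1.0, 1.2, 0.0]
grip_width: -0.0
gripper_force: 0.5
clock: 25.7
tool_pos: [481.5, -295.6, 117.1]
ee_rot: [0.707, 0.707, -0.0, -0.001]
wrist_force: [-0.2, -0.7, 0.0]
grip_width: 0.0
gripper_force: 0.0
```

```bash
python3 -m inch '0 0 -0.02 0 0; 0 0 -0.035 0 0; 0 0 -0.05 0 0; 0 0 -0.06 0 0; 0 0 -0.07 0 0; 0 0 -0.08 0 0; 0 0 -0.085 0 0; 0 0 -0.09 0 0; 0 0 -0.09 0 0; 0 0 -0.09 0 0'
```

```text
clock: 26.7
tool_pos: [481.9, -295.7, 100.2]
ee_rot: [0.707, 0.707, 0.0, -0.0]
wrist_force: [-0.1, 0.9, 0.1]
grip_width: -0.003
gripper_force: 0.2
```

```bash
python3 -m inch '0 0 -0.004 0 0; 0 0 -0.008 0 0; 0 0 -0.012 0 0; 0 0 -0.012 0 0; 0 0 -0.012 0 0; 0 0 -0.012 0 0; 0 0 -0.012 0 0; 0 0 -0.012 0 0; 0 0 -0.012 0 0; 0 0 -0.012 0 0'
```

```text
clock: 27.7
tool_pos: [481.9, -295.8, 99.7]
ee_rot: [0.707, 0.707, 0.0, -0.0]
wrist_force: [-5.1, 4.5, 19.7]
grip_width: -0.001
gripper_force: 9.6
```

The door is firm at z = 100, so it is shut. I'll retreat upward and check.

```bash
python3 -m inch '0 0 0.03 0 0; 0 0 0.1 0 0; 0 0 0.25 0 0; 0 0 0.4 0 0; 0 0 0.55 0 0; 0 0.05 0.7 0 0; 0 0.15 0.8 0 0; 0 0.25 0.85 0 0; 0 0.3 0.9 0 0; 0 0.3 0.9 0 0'
python3 - <<'E'
from h import *
d=save('side','d9');s=save('scene','s9');tips('scene',['stylus','door_edge','door_hinge','jar','slide_box','dish','blade_case']);tips('side',['stylus','door_edge'])
f=lambda s,r,c,n:cv2.resize(s['pixels'][r:r+n,c:c+n,::-1],(390,390),interpolation=2)
cv2.imwrite('pics/c9.png',np.hstack([f(s,110,150,200),f(d,110,200,180)]))
E
```

```text
clock: 28.7
tool_pos: [482.8, -235.0, 279.6]
ee_rot: [0.706, 0.708, 0.001, 0.001]
wrist_force: [0.0, 0.4, 0.4]
grip_width: 0.003
gripper_force: 0.0
scene stylus [([527.1, 195.4, 14.3], 0.49)]
scene door_edge [([473.9, -318.8, 93.7], 0.61)]
scene door_hinge [([479.1, -156.5, 99.5], 0.65)]
scene jar [([568.5, -471.9, -5.4], 0.7)]
scene slide_box [([337.3, -450.5, -0.7], 0.74), ([528.9, 196.3, 123.4], 0.36)]
scene dish [([748.7, -57.9, 0.4], 0.91)]
scene blade_case [([517.2, -5.2, 0.4], 0.68)]
side stylus [([528.0, 191.3, 17.3], 0.55)]
side door_edge [([471.4, -317.6, 100.7], 0.57), ([332.9, 394.1, 1.7], 0.25)]
```

View pics/c9.png

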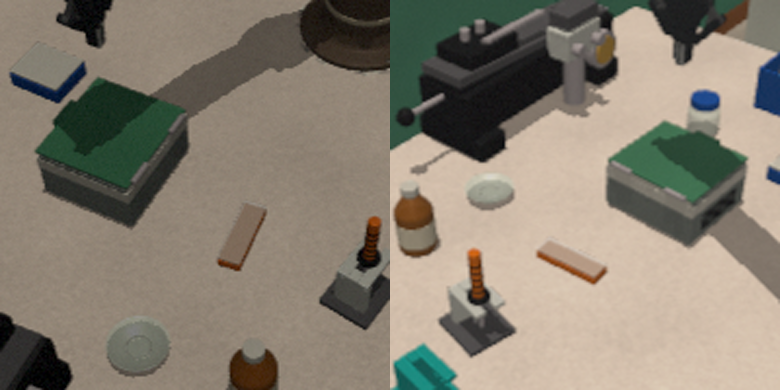

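The door lies flat on the controller at (115,140), the stylus hangs upright at (370,245), and the other items haven't moved. I'll hand it in.

```bash
python3 -c "
from station import manip
print(manip.sign_off())"
```

```text
the job is handed in; nothing more can be done
None
```

The job is handed in, with no verdict returned: reset button pressed to its stop (about 23 N), stylus hung upright back in the aluminium fork, door pushed flat (firm under about 20 N), and no sign in the final pictures of anything else having moved, at about 29 s of the 72 s allowed.

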